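Take the eyepiece off the keyhole drying rack

ROBOT

A 6-joint arm with a two-finger parallel gripper is mounted at the origin on the work surface. World frame = base frame: x ahead of the robot, y to its left, z up, the work surface at z = 0. Lengths are in m, angles in rad, forces in N, time in s.
With the tool pointing down it reaches from about 0.3 to 0.875 m from the base axis. Payload 6.4 kg.
Tool frame: the origin (TCP) lies at the very end of the fingers, on their centre line; the grasp point (between the pads) lies 19 mm behind it; z points along the fingers, y is the direction in which the jaws open and shut (so a half turn about z gives the same grasp; the last joint's range is limited). The gripper opens to 85 mm and grips with 20 to 120 N. Pads are 22 mm wide; open, the fingers measure 114 mm over their backs; the gripper's body (76 mm by 85 mm) begins 54 mm behind the grasp point. The pads swing forward as they close: fully open they stand 13 mm farther back than shut.
Start: joints at [-1.338, 0.181, 1.607, -0, 1.354, -0.206], TCP at [0.244, -0.521, 0.231] pointing down, gripper open.
Joint ranges: [-2.99, 2.99], [-0.89, 2.07], [0.3, 2.58], [-1.14, 4.28], [0, 2.63], [-3.12, 3.12]. Speed limits (rad/s): [2.57, 2.57, 3.01, 3.14, 3.14, 3.14].

INTERFACE

Orientations are given as a unit quaternion [w, x, y, z].
In Python, from bench import telemetry, imaging, ctrl gives the robot as it stands.
- The arm moves only by the shell command python3 -m pendant 'ROWS' [OPENING]. ROWS is JSON, a list that holds one entry, the list of rows, each a list of 6 numbers: the shift along the tool's x, y, z in units of 200 mm (1.0 is 200 mm), then the turn, a rotation vector about the tool's x, y, z in units of pi rad (1.0 is pi rad). In form: [[[tx, ty, tz, rx, ry, rz], ...]]. A call has 1 to 12 rows; each row shifts and turns the pose as measured when the row begins, along the tool's axes as they then stand; what a row does not reach is not made up. A row lasts 1/8 s, in which the tool goes at most 62.5 mm and 10.7 degrees, less where a joint would pass 70% of its speed; a pose out of reach is approached as far as the arm can. A call with a number of a shift or a turn outside -1 to 1 is refused whole. A call with a gripper value outside its range is refused whole. OPENING is the closure, from 0 (fully open) to 1 (shut), set as the call begins (- or left out, the last holds). The fingers move at their own pace and stop on an object; the grip force is fixed at half the most. Time passes only in rows, so rows that do not move let the fingers close. It gives the time, the measured TCP pose, the force and the opening at its end, in the units of the state.
- telemetry.get_obs(): the state, without advancing time (a new reading comes with each control period).
- imaging.camera(name): name is "side" or "top"; returns a dict with "pixels" (400x640x3 uint8, blue, green, red), "vfov" (degrees; the focal length in pixels is half the picture's height over the tangent of half this angle, whatever the lens; pixels are square), "cx", "cy" (the principal point, pixels), "R" (3x3) and "t" (3): a world point X has camera coordinates R X + t. Camera axes: x right, y down, z forward; pixel columns grow to the right and rows downward; lengths in m; the calibration is good to about 2 mm. A picture is of the moment at which its call begins. There is no depth.
- ctrl.hand_in(): hands the job in, once; it reports no verdict.
The state is a dict: "time_s": time; "q": joint angles; "dq": joint speeds; "joint_efforts": joint torques, N m; "eef_pos": TCP position; "eef_rot": TCP orientation; "wrist_force": force on the tool from outside, world axes, zero at the start; "torque": the same for the moment, N m; "opening": opening from 0.0 (shut) to 1.0 (fully open).
Only numpy, scipy, OpenCV 4.12 (cv2) and the standard library are available. Lean on these libraries where they do the work, as an engineer would, in place of code of your own. Each camera call takes 0.05 s, during which the arm holds its last target.

TASK

Swing the keeper bar on the drying rack clear of the keyholes and leave it open. Then slide the hanging eyepiece (the part with the wider, taller head) along its slot to the keyhole's wide end, lift it off, and stand it upright in the glass petri dish lid, lowering it without dropping it and letting go. Leave the objective hanging where it is, and do not disturb the other things on the counter.

Things in the scene. Friction and masses are not known exactly. Their poses are not given: they have to be found in the camera images.
- rack: Grey steel stand fixed to the counter: level plate 6 mm thick, top 90 mm up, on walls along its two y edges. Origin on the counter below the keeper's pivot; the plate spans x -35 to 105, y -100 to 100 mm. Two through keyholes parallel to x, at y = 58 and y = -58 mm: a wide end 37 mm across centred at x = 0, then a slot 22 mm wide running towards +x up to x = 90 mm.
- keyhole_left (a point): Centre of the wide end of the keyhole at rack y = +58 mm, on the plate's top surface. Axes as the rack's.
- keyhole_right (a point): Centre of the wide end of the keyhole at rack y = -58 mm, on the plate's top surface. Axes as the rack's.
- keeper_pivot (a point): Vertical pivot of the keeper, on the plate's top surface midway between the two wide ends. The keeper is a flat steel bar 108 mm long and 14 mm wide, pivoted at its middle, its top 7 mm above the plate (pivot button 11 mm).
- keeper (a joint): Keeper angle. At 0 the bar lies along the rack's y across both wide ends and keeps hung parts from them; at its stop, 1.57, it lies along the rack's x between the keyholes and both are free. Growing is counter-clockwise from above: the knob goes from the rack's +y towards its -x. Starts at 0 to 0.25, turns easily (1 N at the knob), stays where left.
- keeper_knob (a point): Top of the keeper's upright black knob, a pin 12 mm in diameter and about 40 mm tall standing 44 mm from the pivot, on the bar's end that points to the rack's +y at joint 0. Its top is 46 mm above the plate.
- eyepiece: Chrome eyepiece hanging in the left or right slot, 55 to 75 mm from the wide end's centre. Origin on its axis, at the head's underside (on the plate's top), z up. Head 46 mm wide, 26 tall, then a 42 mm rubber cup up to 33. Below: neck 19 mm wide, 9 long, then barrel 30 mm wide to the flat foot 54 below the origin. In the slot it can rise 3 mm; the barrel passes only the wide end. 0.1-0.21 kg.
- objective: Black anodised objective hanging in the other slot, with a smaller head 33 mm in diameter and 18 mm tall topped by a 21 mm steel thread (top 23 mm above the plate). Origin on its axis at the underside of its head, z up. Leave it hanging.
- dish: Clear glass petri dish lid lying loose, open side up, on the counter: 100 mm across at its rim, 13 mm high, floor 3 mm thick, inner floor about 90 mm across. Origin at the centre of its underside, z up.
- blower: Rubber dust blower bulb standing with its nozzle up, 58 mm in diameter, 95 mm tall; bystander. Origin at the centre of its underside.
- cap: Brass lens cap, 35 mm in diameter, 10 mm high, lying on the counter; bystander. Origin at the centre of its underside.
- bin: Grey small-parts bin 120 by 100 by 70 mm with a steel funnel set in it (top at 108 mm); bystander. Origin at the centre of its underside.
Not all that is in view belongs to the job. Several things have the shape of the dish; the one meant has the colours described above.

How it is judged:
By the outcome, as a careful person would: the job done as asked, in the order asked, and still so for the second after the job is handed in, with the robot touching nothing.
It also fails if it takes over 64 s, if anything falls off the work surface, if the arm or the gripper's body presses on something with over 40 N, if the wrist force passes 120 N, or if a joint passes its speed limit or range.

## Working session

There is one attempt and no reset: what is moved stays moved. The work goes in short steps, Python scripts to look and compute and a shell command to move; the robot and the scene stay as the last step left them, time stands still between calls to the robot, and variables do not carry over. Pictures are saved under pics/ and viewed, and the job is handed in when it is done.

```bash
ls; mkdir -p pics; python3 - <<'E'
from bench import telemetry, imaging
import cv2
o=telemetry.get_obs();print(o)
for n in("side","top"):
    c=imaging.camera(n);cv2.imwrite(f"pics/{n}0.png",c["pixels"]);print(n,c["vfov"],c["cx"],c["cy"],c["R"],c["t"],[k for k in c])
E
```

```text
pics
{'time_s': 0.0, 'q': array([-1.33827046e+00,  1.81576188e-01,  1.60798349e+00,  6.53800571e-06,
        1.35380414e+00, -2.06333783e-01]), 'dq': array([ 0.00153831, -0.00016793, -0.00048709, -0.00021772, -0.00138763,
       -0.00183931]), 'joint_efforts': array([-1.69896353e-03, -4.44870687e+01, -3.51336765e+01, -6.06186441e-04,
        9.04828456e-03,  9.15871112e-06]), 'eef_pos': array([ 0.24419386, -0.51997027,  0.23037624]), 'eef_rot': array([-8.85550491e-04,  9.76021491e-01,  2.17672382e-01, -8.40587856e-06]), 'wrist_force': array([ 0.53956285,  1.28571646, -0.10526957]), 'torque': array([-0.03657737, -0.0202261 , -0.02101567]), 'opening': 1.0009688985023297}
side 50.91641309123513 316.14918225563946 199.6927417622902 [[-8.95459440e-01 -4.45142468e-01  7.57545211e-04]
 [-2.69025162e-01  5.39820157e-01 -7.97633788e-01]
 [ 3.54651735e-01 -7.14452504e-01 -6.03141580e-01]] [0.47252131 0.29011698 0.76286341] ['pixels', 'vfov', 'cx', 'cy', 'R', 't']
top 49.630168715718526 325.62198341664913 198.74991126720718 [[ 0.01834767 -0.99976631  0.01143191]
 [-0.98953928 -0.01979397 -0.14289929]
 [ 0.14309218 -0.00869045 -0.98967121]] [-0.07345313  0.5722761   0.87149982] ['pixels', 'vfov', 'cx', 'cy', 'R', 't']
```

View pics/side0.png

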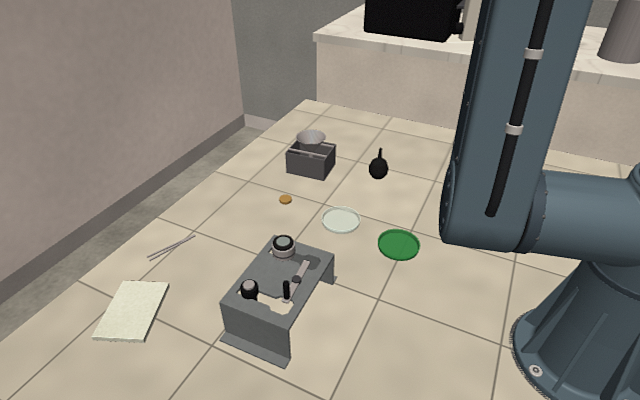

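View pics/top0.png

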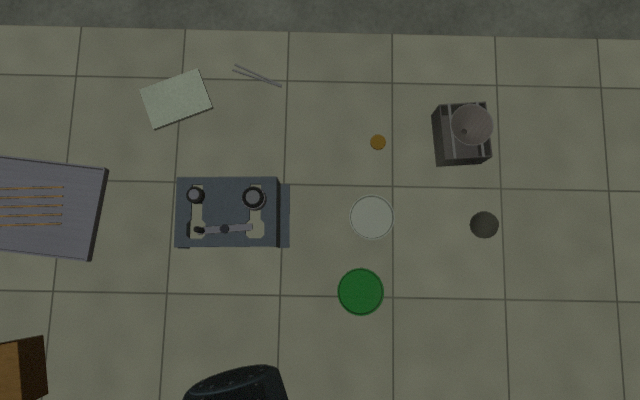

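The pictures show the following:
- **Rack:** seen from above, it sits at about (230,212). The objective (small black head) is at (195,195) and the eyepiece (wide head) at (254,197), in the right slot.
- **Keeper:** it lies across both wide ends, with the pivot at (225,229) and the knob near (200,230).
- **Dish candidates:** the clear or whitish dish is at (371,217) and the green one at (361,291). The white sheet is not a dish.

Next I'll check close crops and measure.

```bash
cat > h.py <<'E'
import numpy as np,cv2
from bench import telemetry, imaging
def f(c): return 200/np.tan(np.radians(c["vfov"]/2))
def ray(c,u,v):
    d=np.array([(u-c["cx"])/f(c),(v-c["cy"])/f(c),1]);R=np.array(c["R"]);return -R.T@np.array(c["t"]),R.T@d
def onz(c,u,v,z):
    o,d=ray(c,u,v);return o+d*(z-o[2])/d[2]
def proj(c,X):
    p=np.array(c["R"])@np.array(X)+np.array(c["t"]);return np.array([c["cx"]+f(c)*p[0]/p[2],c["cy"]+f(c)*p[1]/p[2]])
def tri(c1,p1,c2,p2):
    o1,d1=ray(c1,*p1);o2,d2=ray(c2,*p2)
    A=np.stack([d1,-d2],1);s=np.linalg.lstsq(A,o2-o1,rcond=None)[0]
    a=o1+d1*s[0];b=o2+d2*s[1];return (a+b)/2,np.linalg.norm(a-b)
E
python3 - <<'E'
import cv2
t=cv2.imread('pics/top0.png');s=cv2.imread('pics/side0.png')
a=cv2.resize(t[165:260,165:295],None,fx=6,fy=6,interpolation=cv2.INTER_CUBIC)
cv2.imwrite('pics/topc.png',cv2.convertScaleAbs(a,alpha=1.6))
cv2.imwrite('pics/sidec.png',cv2.resize(s[180:330,215:375][:,:],None,fx=4,fy=4,interpolation=cv2.INTER_CUBIC)[:600])
b=cv2.resize(t[180:330,320:420],None,fx=4,fy=4,interpolation=cv2.INTER_CUBIC);cv2.imwrite('pics/dishc.png',cv2.convertScaleAbs(b,alpha=1.3))
E
```

```text
(no output)
```

View pics/topc.png

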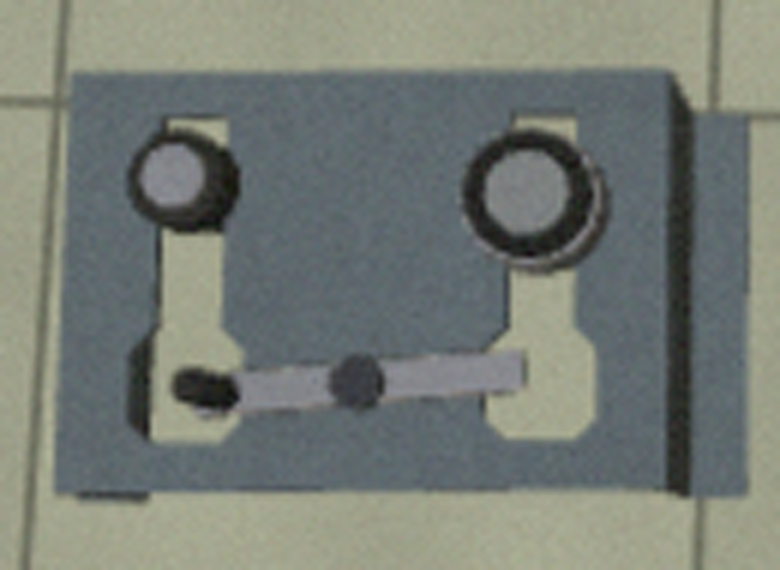

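View pics/sidec.png

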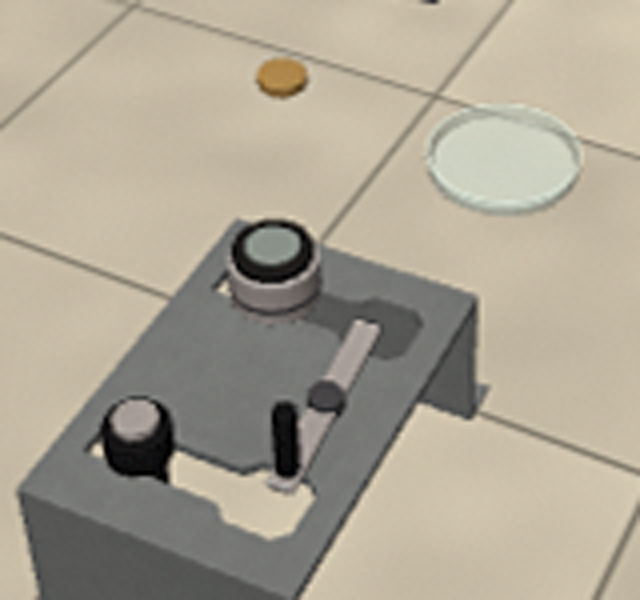

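View pics/dishc.png

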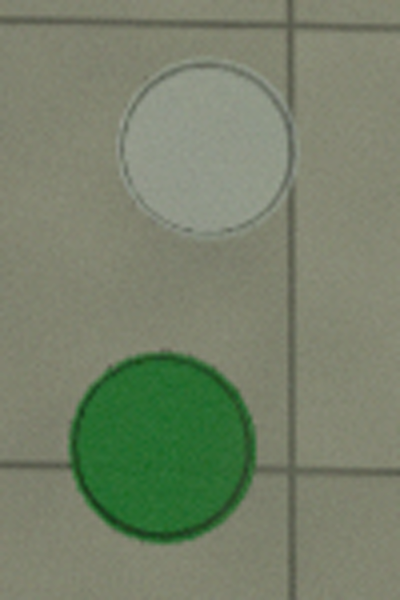

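The crops confirm it: the eyepiece is at crop (528,195), the right-hand slot, and the clear dish is at about (371,217). Now I'll compute positions.

```bash
python3 - <<'E'
from h import *
np.set_printoptions(precision=4,suppress=True)
t=imaging.camera("top");s=imaging.camera("side")
T=lambda x,y:((x+.5)/6-.5+165,(y+.5)/6-.5+165)
S=lambda x,y:((x+.5)/4-.5+215,(y+.5)/4-.5+180)
cs=[onz(t,*T(*p),.09)[:2] for p in [(72,72),(670,72),(665,492),(57,492)]]
print(cs); print("sides",np.linalg.norm(cs[0]-cs[1]),np.linalg.norm(cs[1]-cs[2]),np.linalg.norm(cs[2]-cs[3]),np.linalg.norm(cs[3]-cs[0]))
L=[(105,100),(105,-100),(-35,-100),(-35,100)]
A=[];b=[]
# rigid fit
P=np.array(L)/1e3;Q=np.array(cs);p0=P.mean(0);q0=Q.mean(0);H=(P-p0).T@(Q-q0);th=np.arctan2(H[0,1]-H[1,0],H[0,0]+H[1,1])
R=np.array([[np.cos(th),-np.sin(th)],[np.sin(th),np.cos(th)]]);o=q0-R@p0
print("rack",o,"yaw",th,"res",(P@R.T+o-Q)*1e3)
toR=lambda X:R.T@(np.array(X)[:2]-o)*1e3
# side corner check
for n,p in [("-x-y",(478,297)),("+x+y",(20,490)),("+x-y",(237,220))]: print(n,toR(onz(s,*S(*p),.09)))
print("pivot",toR(onz(t,*T(356,381),.101)),toR(onz(s,*S(326,392),.101)))
k,e=tri(t,T(188,384),s,S(285,405));print("knob tri",k,e,toR(k),toR(onz(t,*T(188,383),.136)))
print("bar end",toR(onz(t,*T(522,371),.097)))
print("eyetop",toR(onz(t,*T(528,195),.123)),toR(onz(s,*S(274,246),.123)),onz(t,*T(528,195),.123),onz(s,*S(274,246),.123),tri(t,T(528,195),s,S(274,246)))
print("obj",toR(onz(t,*T(174,176),.113)))
# dishes
img=t["pixels"].astype(int);
g=img.copy()
crop=cv2.cvtColor(t["pixels"],cv2.COLOR_BGR2GRAY)[185:250,335:410]
c=cv2.HoughCircles(cv2.resize(crop,None,fx=4,fy=4,interpolation=cv2.INTER_CUBIC),cv2.HOUGH_GRADIENT,1,200,param1=60,param2=20,minRadius=70,maxRadius=110);print(c)
D=(320+208.5/4-.4,180+149/4-.4)
print("dish",D,onz(t,*D,.010),onz(s,*S(504,160),.013),"r",np.linalg.norm(onz(t,320+118/4,217,.013)-onz(t,320+298/4,217,.013)))
for nm,p,z in[("cap",(378,142),.01),("blower",(484,224),.04),("green",(361,291),.01),("bin",(462,135),.07)]:print(nm,onz(t,*p,z))
print(telemetry.get_obs()["time_s"])
E
```

```text
[array([0.6055, 0.2375]), array([0.6096, 0.038 ]), array([0.4697, 0.0348]), array([0.466, 0.233])]
sides 0.19952517740950812 0.1399132699462718 0.19820232807507288 0.13955147535141477
rack [0.5027 0.135 ] yaw 0.02231689531871155 res [[-0.0323 -0.1392]
 [ 0.3202 -0.6066]
 [ 0.2315 -0.5184]
 [-0.5194  1.2642]]
-x-y [ -34.5207 -100.8277]
+x+y [103.0042  99.3553]
+x-y [104.9729 -99.596 ]
pivot [0.6022 0.0058] [ 0.8339 -2.2674]
knob tri [0.4983 0.178  0.1398] 0.0006738422741258154 [-3.4491 43.0442] [-2.5366 44.2735]
bar end [  4.0083 -53.0703]
eyetop [ 58.2413 -57.9747] [ 58.664  -59.3839] [0.5622 0.0784 0.123 ] [0.5627 0.077  0.123 ] (array([0.562 , 0.0781, 0.1243]), np.float64(0.00010471627332106003))
obj [66.1989 57.9874]
[[[145.5 130.5  82.3]]]
dish (371.725, 216.85) [ 0.5404 -0.1637  0.01  ] [ 0.5372 -0.1575  0.013 ] r 0.09763951074699416
cap [ 0.7083 -0.1772  0.01  ]
blower [ 0.5268 -0.3969  0.04  ]
green [ 0.382  -0.1414  0.01  ]
bin [ 0.7102 -0.3456  0.07  ]
0.2
```

```bash
cat >> h.py <<'E'
from scipy.spatial.transform import Rotation as Ro
O=np.array([.5027,.135]);TH=.0223
Rr=np.array([[np.cos(TH),-np.sin(TH)],[np.sin(TH),np.cos(TH)]])
def w(rx,ry,z): 
    p=Rr@np.array([rx,ry])/1e3+O;return np.array([p[0],p[1],z])
def go(X,yaw=TH):
    """delta in tool axes (units) and turn to tool-down with tool y at yaw"""
    o=telemetry.get_obs();q=o["eef_rot"];R=Ro.from_quat([q[1],q[2],q[3],q[0]])
    c,s=np.cos(yaw),np.sin(yaw)
    Rt=Ro.from_matrix(np.array([[-s,c,0],[c,s,0],[0,0,-1]]).T)
    e=(R.inv()*Rt).as_rotvec()
    print("t",o["time_s"],"pos",o["eef_pos"].round(4),"rack",(Rr.T@(o["eef_pos"][:2]-O)*1e3).round(1),"F",o["wrist_force"].round(1),"open",round(o["opening"],3))
    print("shift",(R.inv().apply(np.array(X)-o["eef_pos"])/.2).round(3),"turn",(e/np.pi).round(4))
E
python3 -m pendant '[[[0,0,0,0,0,-0.0525],[0,0,0,0,0,-0.0525],[0,0,0,0,0,-0.0525],[0,0,0,0,0,-0.0525],[0,0,0,0,0,-0.0525],[0,0,0,0,0,-0.0525],[0,0,0,0,0,-0.0525],[0,0,0,0,0,0]]]' 1
python3 -c "
from h import *
go(w(26,42,.2))"
```

```text
time_s: 1.2
eef_pos: [0.2439, -0.5188, 0.2285]
eef_rot: [-0.002, 0.686, 0.727, 0.002]
wrist_force: [0.2, 0.5, -0.2]
opening: 0.001
t 1.2 pos [ 0.2439 -0.5188  0.2285] rack [-273.3 -647.8] F [ 0.2  0.5 -0.2] open 0.001
shift [3.392 1.62  0.159] turn [-0.0003 -0.0017  0.0115]
```

```bash
python3 -m pendant '[[[0.25,0.12,0,0,0,0.0115],[0.25,0.12,0,0,0,0],[0.25,0.12,0,0,0,0],[0.25,0.12,0,0,0,0],[0.25,0.12,0,0,0,0],[0.25,0.12,0,0,0,0],[0.25,0.12,0,0,0,0],[0.25,0.12,0,0,0,0],[0.25,0.12,0,0,0,0],[0.25,0.12,0,0,0,0],[0.25,0.12,0,0,0,0],[0,0,0,0,0,0]]]'
python3 -c "
from h import *
go(w(26,42,.2))"
```

```text
time_s: 2.7
eef_pos: [0.5139, 0.0483, 0.2317]
eef_rot: [0.0, 0.718, 0.696, 0.003]
wrist_force: [-0.1, -0.8, -0.1]
opening: 0.004
t 2.7 pos [0.5139 0.0483 0.2317] rack [  9.3 -86.9] F [-0.1 -0.8 -0.1] open 0.004
shift [0.648 0.048 0.161] turn [ 0.0015 -0.001  -0.0171]
```

```bash
python3 -m pendant '[[[0.22,0.016,0,0,0,-0.017],[0.22,0.016,0,0,0,0],[0.21,0.016,0.1,0,0,0],[0,0,0,0,0,0],[0,0,0,0,0,0]]]'
python3 -c "
from h import *
go(w(26,42,.108))
t=imaging.camera('top');s=imaging.camera('side')
cv2.imwrite('pics/a.png',np.hstack([cv2.resize(t['pixels'][150:270,150:310],(640,480)) [:, :400],cv2.resize(s['pixels'][180:330,215:375],(400,480))]))
"
```

```text
time_s: 3.32
eef_pos: [0.5237, 0.1785, 0.2116]
eef_rot: [0.001, 0.705, 0.71, 0.002]
wrist_force: [0.1, 0.1, 0.0]
opening: 0.001
t 3.325 pos [0.5237 0.1785 0.2116] rack [22. 43.] F [0.1 0.1 0. ] open 0.001
shift [-0.005  0.018  0.518] turn [ 0.0014 -0.0002 -0.0049]
```

View pics/a.png

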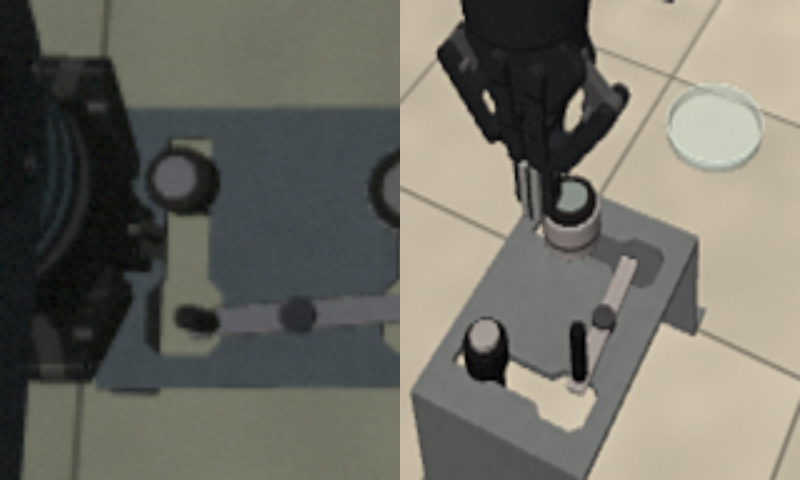

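```bash
python3 -m pendant '[[[-0.005,0.02,0.17,0,0,-0.005],[0,0,0.17,0,0,0],[0,0,0.15,0,0,0],[0,0,0,0,0,0],[0,0,0,0,0,0]]]'
python3 -c "
from h import *
go(w(-15,28,.108))"
```

```text
time_s: 4.05
eef_pos: [0.5325, 0.1716, 0.1161]
eef_rot: [0.004, 0.703, 0.711, 0.005]
wrist_force: [0.7, 0.1, 0.7]
opening: -0.0
t 4.05 pos [0.5325 0.1716 0.1161] rack [30.6 36. ] F [0.7 0.1 0.7] open -0.0
shift [-0.042 -0.228  0.038] turn [ 0.004  -0.0002 -0.0033]
```

```bash
python3 -m pendant '[[[0.01,-0.05,0.03,0.004,0,-0.003],[0,-0.05,0,0,0,0],[0,-0.05,0,0,0,0],[0,0,0,0,0,0]]]'
python3 -c "
from h import *
go(w(-15,28,.110))"
```

```text
time_s: 4.55
eef_pos: [0.5026, 0.1731, 0.1133]
eef_rot: [0.002, 0.699, 0.715, 0.002]
wrist_force: [-0.1, -0.3, 0.3]
opening: 0.004
t 4.55 pos [0.5026 0.1731 0.1133] rack [ 0.8 38.1] F [-0.1 -0.3  0.3] open 0.004
shift [-0.051 -0.079  0.016] turn [ 0.0017 -0.0003 -0.0002]
```

```bash
python3 -m pendant '[[[-0.02,-0.04,0.01,0.0015,0,0],[-0.02,-0.04,0,0,0,0],[0,0,0,0,0,0],[0,0,0,0,0,0]]]'
python3 -c "
from h import *
go(w(-15,50,.110))
t=imaging.camera('top');s=imaging.camera('side')
cv2.imwrite('pics/b.png',np.hstack([cv2.resize(t['pixels'][150:270,150:310],(640,480)) [:, :400],cv2.resize(s['pixels'][180:330,215:375],(400,480))]))
"
```

```text
time_s: 5.05
eef_pos: [0.4867, 0.164, 0.1119]
eef_rot: [0.001, 0.699, 0.715, 0.001]
wrist_force: [0.5, 0.5, -0.2]
opening: -0.001
t 5.05 pos [0.4867 0.164  0.1119] rack [-15.3  29.4] F [ 0.5  0.5 -0.2] open -0.001
shift [0.103 0.002 0.01 ] turn [ 0.001  -0.0003 -0.0003]
```

View pics/b.png

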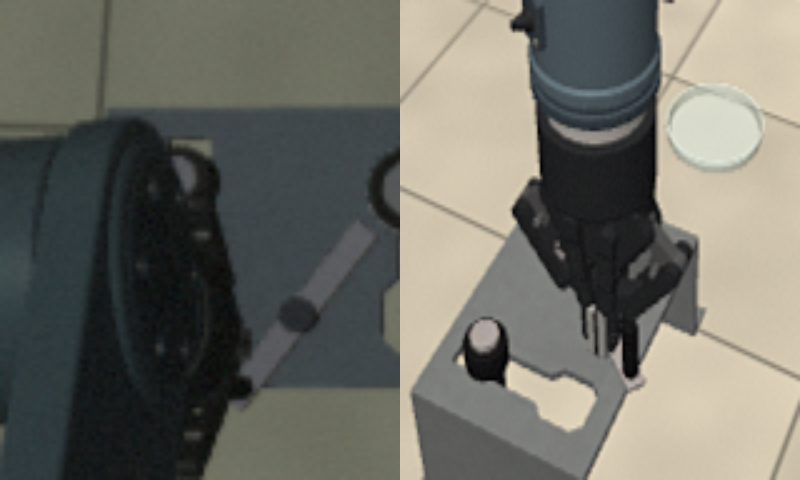

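```bash
python3 -m pendant '[[[0.06,0.005,0,0,0,0],[0.06,0,0,0,0,0],[0,-0.06,0,0,0,0],[0,-0.06,0,0,0,0],[0,0,0,0,0,0],[0,0,0,0,0,0]]]'
python3 -c "
from h import *
go(w(-40,17,.110))"
```

```text
time_s: 5.9
eef_pos: [0.46, 0.1901, 0.111]
eef_rot: [-0.0, 0.699, 0.715, 0.0]
wrist_force: [0.7, -0.1, 0.7]
opening: 0.001
t 5.9 pos [0.46   0.1901 0.111 ] rack [-41.5  56. ] F [ 0.7 -0.1  0.7] open 0.001
shift [-0.195  0.007  0.005] turn [ 0.     -0.0003  0.0002]
```

```bash
python3 -m pendant '[[[-0.05,0.003,0,0,0,0],[-0.05,0,0,0,0,0],[-0.05,0,0,0,0,0],[-0.02,0,0,0,0,0],[0,0,0,0,0,0],[0,0,0,0,0,0]]]'
python3 -c "
from h import *
go(w(-40,17,.110))"
```

```text
time_s: 6.65
eef_pos: [0.4617, 0.1529, 0.111]
eef_rot: [-0.001, 0.7, 0.714, 0.0]
wrist_force: [0.4, 2.2, -0.7]
opening: 0.002
t 6.65 pos [0.4617 0.1529 0.111 ] rack [-40.5  18.8] F [ 0.4  2.2 -0.7] open 0.002
shift [-0.009  0.003  0.005] turn [-0.0001 -0.0004 -0.0005]
```

```bash
python3 -m pendant '[[[-0.009,0,0,0,0,0],[0,0,0,0,0,0],[-0.006,0,0,0,0,0],[0,0,0,0,0,0]]]'
python3 -c "
from h import *
go(w(-40,17,.110))
t=imaging.camera('top')
cv2.imwrite('pics/c.png',cv2.resize(t['pixels'][150:270,150:310],(640,480)))
"
```

```text
time_s: 7.15
eef_pos: [0.4618, 0.1515, 0.111]
eef_rot: [-0.001, 0.699, 0.715, 0.001]
wrist_force: [-1.2, 1.6, -0.5]
opening: -0.001
t 7.15 pos [0.4618 0.1515 0.111 ] rack [-40.6  17.4] F [-1.2  1.6 -0.5] open -0.001
shift [-0.002  0.003  0.005] turn [ 0.     -0.0012 -0.0002]
```

View pics/c.png

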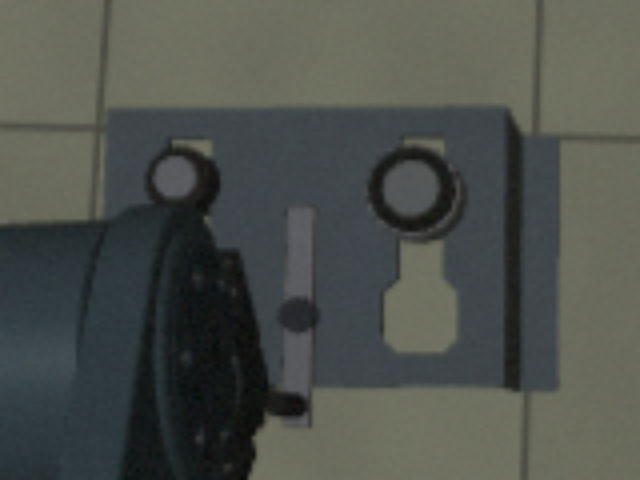

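```bash
python3 -m pendant '[[[-0.012,0,0,0,0,0],[0,0,0,0,0,0],[0,0,0,0,0,0]]]'
python3 -m pendant '[[[-0.012,0,0,0,0,0],[0,0,0,0,0,0],[0,0,0,0,0,0]]]'
```

```text
time_s: 7.58
eef_pos: [0.4618, 0.1516, 0.1111]
eef_rot: [-0.003, 0.699, 0.715, 0.003]
wrist_force: [-0.5, 1.8, -0.1]
opening: -0.002
time_s: 7.95
eef_pos: [0.4618, 0.1516, 0.1111]
eef_rot: [-0.004, 0.7, 0.714, 0.005]
wrist_force: [0.2, 2.6, -1.4]
opening: 0.0
```

The keeper is against its stop: the tool stays at y 0.1516 under two more pushes. Next I'll back off, rise and move over the eyepiece.

```bash
python3 -m pendant '[[[0.05,0,0,0,0,0],[0.02,0,-0.25,0,0,0],[0,0,-0.25,0,0,0],[0,0,0,0,0,0]]]'
python3 -c "
from h import *
go(w(58.3,-58.3,.2))"
```

```text
time_s: 8.45
eef_pos: [0.4614, 0.1636, 0.2137]
eef_rot: [-0.003, 0.7, 0.714, 0.003]
wrist_force: [0.2, 0.3, 0.1]
opening: -0.002
t 8.45 pos [0.4614 0.1636 0.2137] rack [-40.6  29.6] F [0.2 0.3 0.1] open -0.002
shift [-0.439  0.496  0.064] turn [-0.     -0.0029 -0.0007]
```

```bash
python3 -m pendant '[[[-0.15,0.165,0,0,-0.003,0],[-0.15,0.165,0,0,0,0],[-0.15,0.165,0,0,0,0],[0,0,0,0,0,0],[0,0,0,0,0,0]]]' 0
python3 -c "
from h import *
go(w(58.3,-58.3,.106))
t=imaging.camera('top');s=imaging.camera('side')
cv2.imwrite('pics/d.png',np.hstack([cv2.resize(t['pixels'][150:270,150:310],(640,480)) [:, :400],cv2.resize(s['pixels'][180:330,215:375],(400,480))]))"
```

```text
time_s: 9.07
eef_pos: [0.5626, 0.0736, 0.209]
eef_rot: [-0.001, 0.7, 0.715, -0.003]
wrist_force: [-1.4, 0.1, 1.0]
opening: 1.002
t 9.075 pos [0.5626 0.0736 0.209 ] rack [ 58.5 -62.8] F [-1.4  0.1  1. ] open 1.002
shift [0.024 0.002 0.515] turn [-0.0018  0.001  -0.0003]
```

View pics/d.png

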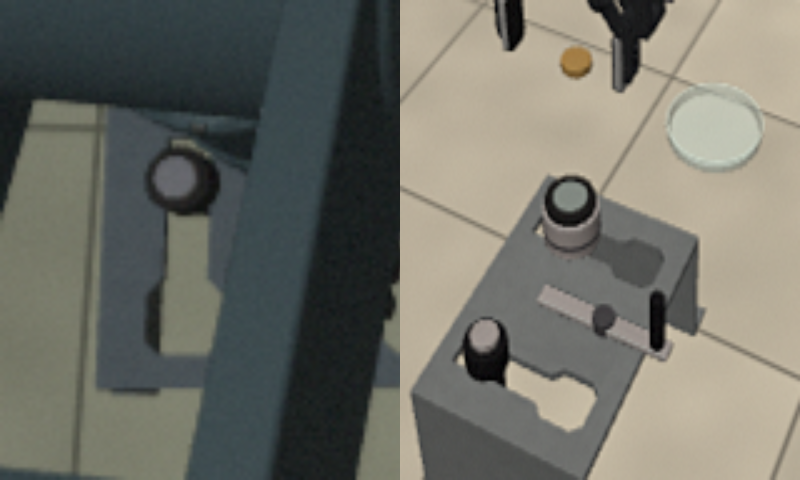

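The view shows the keeper open along the slots' direction, with the objective untouched and the gripper open above the eyepiece. Now I'll descend.

```bash
python3 -m pendant '[[[0.024,0,0.12,0,0,0],[0,0,0.12,0,0,0],[0,0,0.12,0,0,0],[0,0,0.08,0,0,0],[0,0,0,0,0,0],[0,0,0,0,0,0]]]'
python3 -c "
from h import *
go(w(58.3,-58.3,.096))"
```

```text
time_s: 9.93
eef_pos: [0.56, 0.083, 0.1211]
eef_rot: [0.001, 0.697, 0.717, -0.002]
wrist_force: [0.2, -0.4, 1.6]
opening: 1.001
t 9.925 pos [0.56   0.083  0.1211] rack [ 56.2 -53.3] F [ 0.2 -0.4  1.6] open 1.001
shift [-0.025  0.011  0.126] turn [-0.0005  0.0012  0.0019]
```

```bash
python3 -m pendant '[[[-0.025,0.011,0.04,0,0.001,0.002],[0,0,0.06,0,0,0],[0,0,0.025,0,0,0],[0,0,0,0,0,0],[0,0,0,0,0,0]]]'
python3 -c "
from h import *
go(w(58.3,-58.3,.096))
s=imaging.camera('side')
cv2.imwrite('pics/e.png',cv2.resize(s['pixels'][180:330,215:375],(640,600)))"
```

```text
time_s: 10.55
eef_pos: [0.5637, 0.0773, 0.096]
eef_rot: [0.001, 0.7, 0.715, 0.0]
wrist_force: [-0.6, 0.8, 0.6]
opening: 1.003
t 10.55 pos [0.5637 0.0773 0.096 ] rack [ 59.7 -59. ] F [-0.6  0.8  0.6] open 1.003
shift [ 0.004 -0.007  0.   ] turn [ 0.0004  0.0002 -0.0003]
```

View pics/e.png

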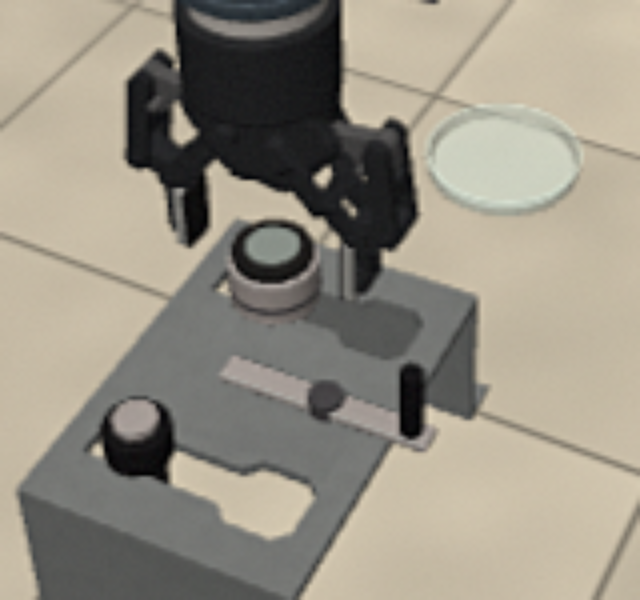

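Both fingers straddle the eyepiece head at crop (274,265). I'll close on it.

```bash
python3 -m pendant '[[[0,0,0,0,0,0],[0,0,0,0,0,0],[0,0,0,0,0,0],[0,0,0,0,0,0],[0,0,0,0,0,0],[0,0,0,0,0,0],[0,0,0,0,0,0]]]' 1
python3 -c "
from h import *
go(w(0,-58,.097))
s=imaging.camera('side')
cv2.imwrite('pics/f.png',cv2.resize(s['pixels'][180:330,215:375],(640,600)))"
```

```text
time_s: 11.48
eef_pos: [0.5645, 0.0774, 0.0971]
eef_rot: [0.001, 0.699, 0.715, 0.001]
wrist_force: [-0.1, -0.1, 0.8]
opening: 0.518
t 11.475 pos [0.5645 0.0774 0.0971] rack [ 60.5 -59. ] F [-0.1 -0.1  0.8] open 0.518
shift [ 0.005 -0.303 -0.   ] turn [ 0.001   0.0003 -0.0003]
```

View pics/f.png

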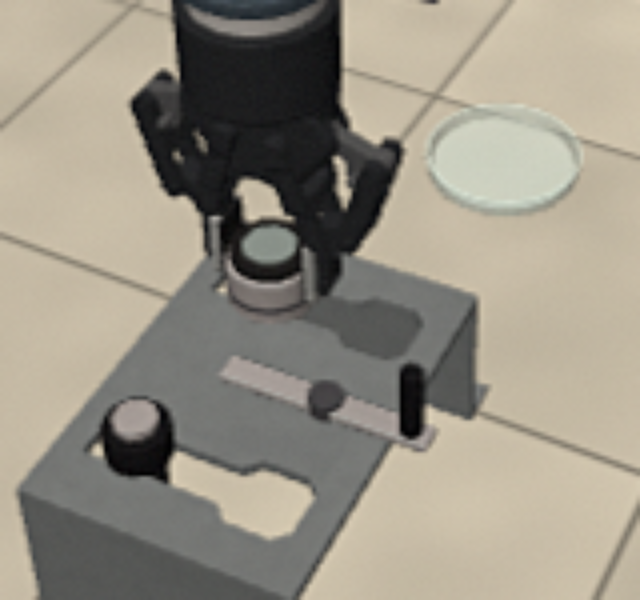

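```bash
python3 -m pendant '[[[0,0,-0.007,0,0,0],[0,-0.03,0,0,0,0],[0,-0.03,0,0,0,0],[0,-0.03,0,0,0,0],[0,0,0,0,0,0],[0,0,0,0,0,0]]]'
python3 -c "
from h import *
go(w(0,-58.8,.098))"
```

```text
time_s: 12.28
eef_pos: [0.5437, 0.0771, 0.0974]
eef_rot: [0.0, 0.699, 0.715, -0.0]
wrist_force: [-0.8, -0.4, -1.9]
opening: 0.513
t 12.275 pos [0.5437 0.0771 0.0974] rack [ 39.7 -58.8] F [-0.8 -0.4 -1.9] open 0.513
shift [-0.    -0.198 -0.003] turn [ 0.0002  0.0002 -0.0003]
```

Smooth, with little force. I'll continue.

```bash
python3 -m pendant '[[[0,-0.035,-0.002,0,0,0],[0,-0.035,0,0,0,0],[0,-0.035,0,0,0,0],[0,-0.035,0,0,0,0],[0,-0.035,0,0,0,0],[0,0,0,0,0,0],[0,0,0,0,0,0]]]'
python3 -c "
from h import *
go(w(0,-58.5,.098))"
```

```text
time_s: 13.15
eef_pos: [0.5062, 0.0763, 0.098]
eef_rot: [0.001, 0.699, 0.715, 0.0]
wrist_force: [0.6, -0.3, -1.9]
opening: 0.513
t 13.15 pos [0.5062 0.0763 0.098 ] rack [  2.2 -58.7] F [ 0.6 -0.3 -1.9] open 0.513
shift [ 0.001 -0.011  0.   ] turn [ 0.0003  0.0002 -0.0003]
```

```bash
python3 -m pendant '[[[0,-0.013,0,0,0,0],[0,0,0,0,0,0],[0,0,0,0,0,0]]]'
python3 -c "
from h import *
go(w(0,-58.5,.098))
s=imaging.camera('side')
cv2.imwrite('pics/g.png',cv2.resize(s['pixels'][180:330,215:375],(640,600)))"
```

```text
time_s: 13.52
eef_pos: [0.5039, 0.0762, 0.0981]
eef_rot: [0.001, 0.699, 0.715, 0.0]
wrist_force: [-0.4, -0.7, -2.3]
opening: 0.518
t 13.525 pos [0.5039 0.0762 0.0981] rack [ -0.1 -58.8] F [-0.4 -0.7 -2.3] open 0.518
shift [0.001 0.001 0.   ] turn [ 0.0004  0.0002 -0.0003]
```

View pics/g.png

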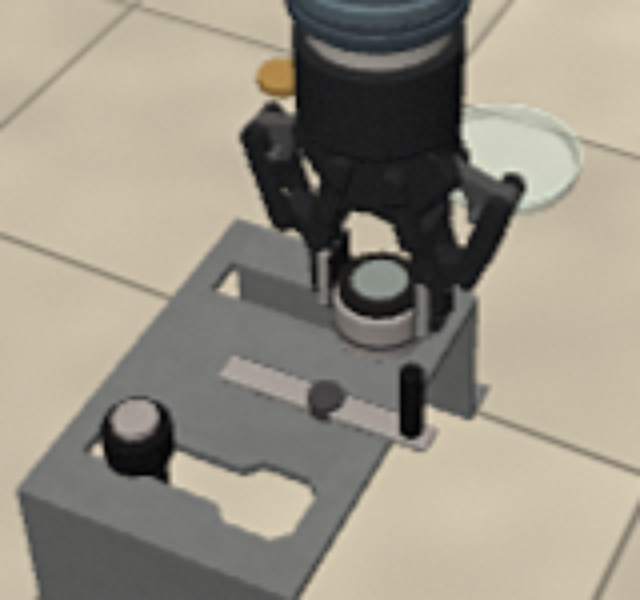

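The eyepiece is now at the wide end, at crop (382,280). I'll lift it slowly.

```bash
python3 -m pendant '[[[0.002,0,-0.03,0,0,0],[0,0,-0.03,0,0,0],[0,0,0,0,0,0]]]'
python3 -c "
from h import *
go(w(0,-58.5,.2))"
```

```text
time_s: 13.95
eef_pos: [0.5042, 0.0766, 0.1112]
eef_rot: [0.001, 0.699, 0.715, 0.0]
wrist_force: [-1.2, -0.1, -2.0]
opening: 0.512
t 13.95 pos [0.5042 0.0766 0.1112] rack [  0.2 -58.4] F [-1.2 -0.1 -2. ] open 0.512
shift [-0.001 -0.    -0.444] turn [ 0.0005  0.0002 -0.0003]
```

```bash
python3 -m pendant '[[[0,0,-0.04,0,0,0],[0,0,-0.04,0,0,0],[0,0,-0.04,0,0,0],[0,0,0,0,0,0]]]'
python3 -m pendant '[[[0,0,-0.06,0,0,0],[0,0,-0.06,0,0,0],[0,0,-0.1,0,0,0],[0,0,-0.1,0,0,0],[0,0,0,0,0,0]]]'
python3 -c "
from h import *
go([.540,-.163,.2])"
```

```text
time_s: 14.45
eef_pos: [0.5045, 0.0766, 0.1375]
eef_rot: [0.001, 0.699, 0.715, 0.001]
wrist_force: [0.2, -1.3, -2.0]
opening: 0.515
time_s: 15.08
eef_pos: [0.5044, 0.0767, 0.2058]
eef_rot: [0.002, 0.699, 0.715, 0.001]
wrist_force: [-0.1, -0.1, -1.1]
opening: 0.514
t 15.075 pos [0.5044 0.0767 0.2058] rack [  0.4 -58.3] F [-0.1 -0.1 -1.1] open 0.514
shift [-1.202  0.152  0.031] turn [ 0.0012  0.0003 -0.0003]
```

```bash
python3 -m pendant '[[[-0.08,0.01,0,0,0,0],[-0.14,0.018,0,0,0,0],[-0.16,0.02,0,0,0,0],[-0.16,0.02,0,0,0,0],[-0.16,0.02,0,0,0,0],[-0.16,0.02,0,0,0,0],[-0.16,0.02,0,0,0,0],[-0.1,0.013,0,0,0,0],[-0.05,0.005,0,0,0,0],[0,0,0,0,0,0],[0,0,0,0,0,0]]]'
python3 -c "
from h import *
go([.540,-.163,.2])
t=imaging.camera('top');s=imaging.camera('side')
for z,r in((.013,.05),(0,.045)):
  print([proj(s,[.540+a,-.163+b,z]).round(1) for a,b in((r,0),(-r,0),(0,r),(0,-r))])
a=s['pixels'][170:270,290:400].copy()
cv2.imwrite('pics/i.png',np.hstack([cv2.resize(a,(440,400)),cv2.resize(t['pixels'][150:250,330:420],(360,400))]))
"
```

```text
time_s: 16.45
eef_pos: [0.5342, -0.169, 0.1968]
eef_rot: [-0.005, 0.7, 0.714, -0.002]
wrist_force: [-0.0, 0.3, -2.3]
opening: 0.514
t 16.45 pos [ 0.5342 -0.169   0.1968] rack [  24.7 -304.6] F [-0.   0.3 -2.3] open 0.514
shift [ 0.03   0.03  -0.016] turn [-0.003  -0.001  -0.0005]
[array([322.7, 212.5]), array([358.9, 223.8]), array([332.2, 229.7]), array([348.2, 207.1])]
[array([324.4, 217. ]), array([356.7, 227.2]), array([332.9, 232.5]), array([347.2, 212.1])]
```

View pics/i.png

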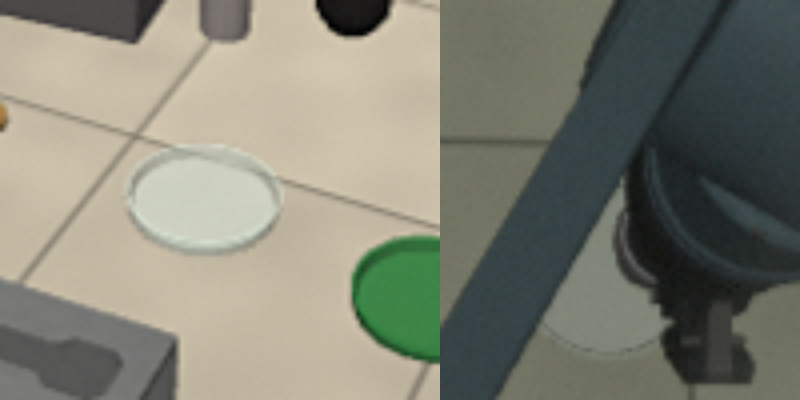

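The predicted dish rim and base match the side view to within about 1 px (columns 321–361, rows 206–233), so the dish centre is (0.540, -0.163). I'll correct the pose and descend.

```bash
python3 -m pendant '[[[0.03,0.03,0,-0.003,-0.001,0],[0,0,0.08,0,0,0],[0,0,0.12,0,0,0],[0,0,0.12,0,0,0],[0,0,0.12,0,0,0],[0,0,0.05,0,0,0],[0,0,0,0,0,0],[0,0,0,0,0,0]]]'
python3 -c "
from h import *
go([.540,-.163,.066])"
```

```text
time_s: 17.55
eef_pos: [0.5404, -0.1587, 0.0931]
eef_rot: [-0.0, 0.698, 0.716, 0.0]
wrist_force: [0.2, -0.6, -1.7]
opening: 0.515
t 17.55 pos [ 0.5404 -0.1587  0.0931] rack [  31.1 -294.4] F [ 0.2 -0.6 -1.7] open 0.515
shift [-0.022 -0.003  0.135] turn [ 0.0001 -0.0001  0.0012]
```

```bash
python3 -m pendant '[[[-0.02,-0.003,0.04,0,0,0],[0,0,0.04,0,0,0],[0,0,0.03,0,0,0],[0,0,0,0,0,0],[0,0,0,0,0,0]]]'
python3 -c "
from h import *
go([.540,-.163,.064])
s=imaging.camera('side')
cv2.imwrite('pics/j.png',cv2.resize(s['pixels'][150:270,290:410],(600,600)))
"
```

```text
time_s: 18.18
eef_pos: [0.5411, -0.1638, 0.0713]
eef_rot: [0.002, 0.698, 0.716, 0.001]
wrist_force: [-0.2, 0.8, -1.2]
opening: 0.516
t 18.175 pos [ 0.5411 -0.1638  0.0713] rack [  31.7 -299.6] F [-0.2  0.8 -1.2] open 0.516
shift [ 0.004 -0.005  0.037] turn [0.001  0.0005 0.0012]
```

View pics/j.png

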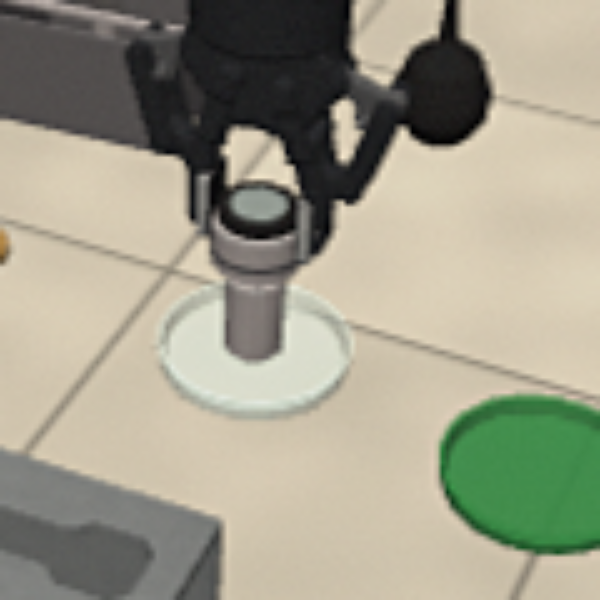

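The eyepiece hangs upright, centred over the clear dish, with its foot at crop (254,355). The last few millimetres go in small steps, watching for contact.

```bash
python3 -m pendant '[[[0,0,0.02,0.001,0,0],[0,0,0,0,0,0],[0,0,0,0,0,0]]]'
python3 -m pendant '[[[0,0,0.01,0,0,0],[0,0,0,0,0,0],[0,0,0,0,0,0]]]'
```

```text
time_s: 18.6
eef_pos: [0.5414, -0.1638, 0.0674]
eef_rot: [0.001, 0.698, 0.716, -0.001]
wrist_force: [-0.3, 0.2, -2.1]
opening: 0.516
time_s: 18.98
eef_pos: [0.5414, -0.1639, 0.0654]
eef_rot: [0.001, 0.698, 0.716, -0.001]
wrist_force: [0.3, -1.0, -1.1]
opening: 0.518
```

```bash
python3 -m pendant '[[[0,0,0.005,0,0,0],[0,0,0,0,0,0],[0,0,0,0,0,0]]]'
python3 -m pendant '[[[0,0,0.004,0,0,0],[0,0,0,0,0,0],[0,0,0,0,0,0]]]'
```

```text
time_s: 19.35
eef_pos: [0.5415, -0.1639, 0.0644]
eef_rot: [0.001, 0.698, 0.716, -0.001]
wrist_force: [-0.0, 0.1, -2.0]
opening: 0.511
time_s: 19.73
eef_pos: [0.5417, -0.1641, 0.0641]
eef_rot: [0.001, 0.698, 0.716, -0.001]
wrist_force: [0.1, 0.0, -0.5]
opening: 0.514
```

```bash
python3 -m pendant '[[[0,0,0.005,0,0,0],[0,0,0,0,0,0],[0,0,0,0,0,0]]]'
python3 -c "
from h import *
s=imaging.camera('side')
cv2.imwrite('pics/k.png',cv2.resize(s['pixels'][150:270,290:410],(600,600)))
go([.540,-.163,.064])"
```

```text
time_s: 20.1
eef_pos: [0.542, -0.1644, 0.0641]
eef_rot: [0.002, 0.698, 0.716, -0.001]
wrist_force: [0.3, -0.5, -1.2]
opening: 0.512
t 20.15 pos [ 0.5419 -0.1645  0.0641] rack [  32.6 -300.3] F [-0.3 -0.5  0.1] open 0.518
shift [ 0.008 -0.01   0.001] turn [0.0004 0.001  0.0013]
```

Contact is as predicted: the height holds at 0.0641 and the weight is off the wrist. I'll let go.

```bash
python3 -m pendant '[[[0,0,0,0,0,0],[0,0,0,0,0,0],[0,0,0,0,0,0],[0,0,0,0,0,0],[0,0,0,0,0,0]]]' 0.2
python3 -c "
from h import *
s=imaging.camera('side')
cv2.imwrite('pics/l.png',cv2.resize(s['pixels'][150:270,290:410],(600,600)))
go([.540,-.163,.064])"
```

```text
time_s: 20.78
eef_pos: [0.5422, -0.1645, 0.0641]
eef_rot: [0.002, 0.698, 0.716, -0.0]
wrist_force: [-0.7, -0.7, 0.5]
opening: 0.8
t 20.825 pos [ 0.5422 -0.1645  0.0641] rack [  32.9 -300.3] F [0.4 0.5 0.9] open 0.801
shift [ 0.008 -0.011  0.   ] turn [0.0006 0.001  0.0012]
```

View pics/l.png

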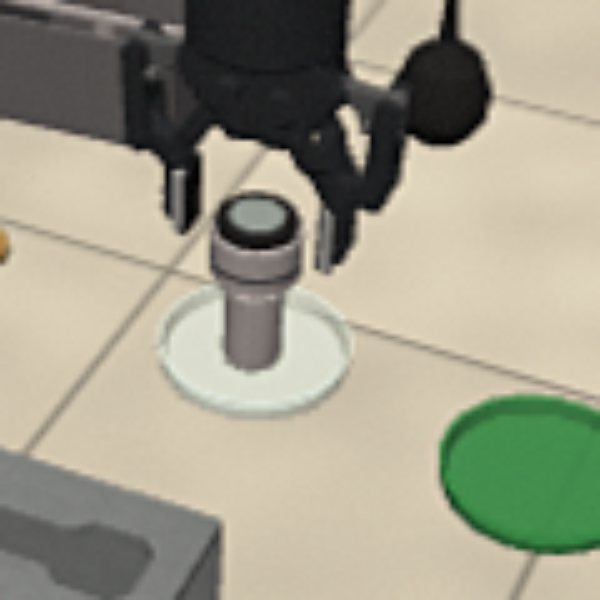

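The eyepiece stands upright in the clear dish, foot at crop (254,355), and both fingers are clear of it. I'll raise the arm straight up.

```bash
python3 -m pendant '[[[0,0,-0.05,0,0,0],[0,0,-0.1,0,0,0],[0,0,-0.2,0,0,0],[0,0,-0.2,0,0,0],[0,0,-0.2,0,0,0],[0,0,-0.1,0,0,0],[0,0,0,0,0,0],[0,0,0,0,0,0]]]'
python3 -c "
from h import *
t=imaging.camera('top');s=imaging.camera('side')
cv2.imwrite('pics/m.png',s['pixels']);cv2.imwrite('pics/n.png',t['pixels'])
go([.540,-.163,.2])"
```

```text
time_s: 21.82
eef_pos: [0.5417, -0.1637, 0.243]
eef_rot: [0.003, 0.698, 0.716, -0.0]
wrist_force: [-0.0, -0.4, -0.9]
opening: 0.798
t 21.925 pos [ 0.5416 -0.1637  0.2426] rack [  32.2 -299.5] F [-1.   0.3 -0.7] open 0.8
shift [ 0.005 -0.008  0.213] turn [0.001  0.0012 0.0013]
```

View pics/m.png

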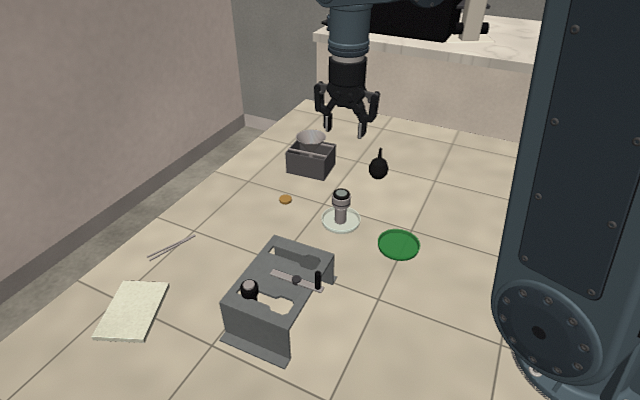

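View pics/n.png

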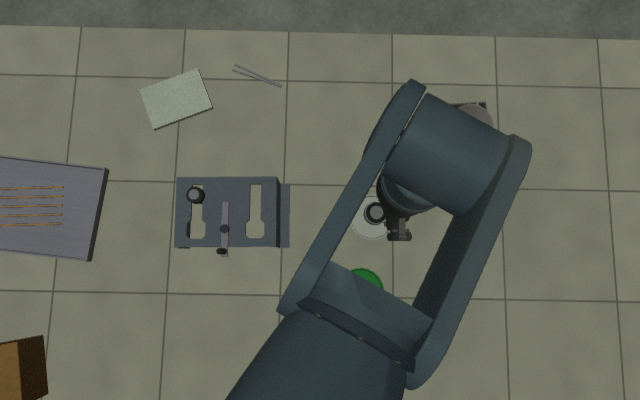

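The eyepiece stands in the clear dish at side (341,208). The keeper is open with its knob at top (222,251), the objective still hangs at top (195,195), and the other things are where they were. I'll hand in.

```bash
python3 -c "
from bench import ctrl
print(ctrl.hand_in())"
```

```text
the job is handed in; nothing more can be done
None
```

The job is done and handed in at about 22 s of the 64 s allowed.

I pushed the keeper's knob round with the shut fingers until it met its stop. Then I gripped the eyepiece's head, slid it to the wide end and lifted it off. I lowered it into the clear dish until the floor took its weight, let go and raised the arm clear.

**Last checks:**
- **Eyepiece:** it stands upright near the middle of the clear dish, with nothing touching it. The gripper is about 0.18 m above where it let go.
- **Keeper:** it lies along the rack's x direction, with both keyholes clear.
- **Objective:** it still hangs in its slot.
- **Other things:** the cap, blower and bin look unmoved in the side view. In the last top view the arm hid the cap, the blower and most of the bin, so those three rest on the side view alone.
- **Forces:** the wrist force readings I saw, at the end of each move, stayed within about 3 N.

No check failed or disagreed.

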